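Gather the check weights in the corner of a carrying tote

ROBOT

A 6-joint arm with a two-finger parallel gripper is mounted at the origin on the work surface. World frame = base frame: x ahead of the robot, y to its left, z up, the work surface at z = 0. Lengths are in m, angles in rad, forces in N, time in s.
With the tool pointing down it reaches from about 0.3 to 0.775 m from the base axis. Payload 14.6 kg.
Tool frame: the origin (TCP) lies between the finger pads; the fingertips stand 22 mm ahead of it and the grasp point (between the pads) lies 3 mm ahead of it; z points along the fingers, y is the line along which they close (so a half turn about z gives the same grasp; the last joint's range is limited). The gripper opens to 94 mm and grips with 3 to 60 N. Pads are 16 mm wide; open, the fingers measure 119 mm over their backs; the gripper's body (75 mm by 177 mm) begins 78 mm behind the grasp point.
Start: joints at [1.184, 0.3, 1.521, -0, 1.321, -0.067], TCP at [0.173, 0.522, 0.227] pointing down, gripper open.
Joint ranges: [-3.03, 3.03], [-0.79, 2.21], [0.23, 2.52], [-1.04, 4.18], [0, 3.07], [-2.55, 2.55]. Speed limits (rad/s): [2.22, 2.22, 2.57, 3.14, 3.14, 3.14].

INTERFACE

Orientations are given as a rotation vector (axis times angle).
In Python, from bench import arm gives the robot as it stands. The module is installed in compiled form; this text tells all that it offers.
- The arm moves only by the shell command python3 -m jog 'ROWS' [FORCE]. ROWS is a JSON object of lists of equal length, an entry for each row: "fingers": the closure, from -1 (fully open) to 1 (shut); "delta_pos": the shift along the tool's x, y, z in units of 25 mm (1.0 is 25 mm), a list of three; "twist": the turn about the tool's z in units of 5 degrees (1.0 is 5 degrees). A call has 1 to 20 rows; each row is the pose to reach, as a shift and turn from the pose commanded when the call began, along the tool's axes at that moment; what a row does not reach only later rows make up. A row lasts 1/10 s, in which the tool goes at most 50 mm and 8.59 degrees, less where a joint would pass 70% of its speed; a pose out of reach is approached as far as the arm can. A call with a gripper value outside its range is refused whole. The fingers move at their own pace and stop on an object; FORCE is the grip in N (left out, the last holds). Time passes only in rows, so rows that repeat a pose let the fingers close. It gives the time, the measured TCP pose, the force, the opening and the grip force at its end, in the units of the state.
- arm.observe(): the state, without advancing time (a new reading comes with each control period).
- arm.camera(name): name is "scene" or "top" or "wrist"; returns a dict with "pixels" (400x640x3 uint8, red, green, blue), "vfov" (degrees; the focal length in pixels is half the picture's height over the tangent of half this angle, whatever the lens; pixels are square), "cx", "cy" (the principal point, pixels), "view" (4x4, takes a point from world to camera coordinates). Camera axes: x right, y up, looking along -z (the intrinsics and any distortion apply to the point x, -y, -z); pixel columns grow to the right and rows downward; lengths in m; the calibration is good to about 2 mm. A picture is of the moment at which its call begins. There is no depth.
- arm.close_job(): hands the job in; it is judged then, once.
The state is a dict: "time_s": time; "joint_pos": joint angles; "joint_vel": joint speeds; "joint_efforts": joint torques, N m; "position": TCP position; "tool_rot": TCP orientation; "contact_force": force on the tool from outside, world axes, zero at the start; "ft_torque": the same for the moment, N m; "finger_gap": finger opening in m; "grasp_force": force on a finger pad.
Only numpy, scipy, OpenCV 4.12 (cv2) and the standard library are available. Lean on these libraries where they do the work, as an engineer would, in place of code of your own. Each camera call takes 0.05 s, during which the arm holds its last target. There are 200 camera calls.

TASK

Take the small white tote by its carrying bar, gently (squeeze it with no more than about 20 N), lift it clear of the bench and tilt it so that all four loose steel check weights slide together into its cut-off corner, without touching the weights. Finish while still holding the tote in the air, tilted down towards that corner and steady, with the weights resting there to be counted. Leave the glassware and the bottle beside it alone.

Things in the scene. Friction and masses are not known exactly. Their poses are not given: they have to be found in the camera images.
- tote: Open white plastic tote, 200 mm long (its x) by 140 mm wide (its y), walls 42 mm high, walls and floor 4 mm thick. Origin: centre of the underside; z up. The corner at +x, +y is cut off at 45 degrees, 30 mm along each side; the other three are square. About 0.2 kg (varies). Stands at any yaw.
- grip (a point): Middle of the carrying bar, 88 mm above the tote's underside, over its centre; axes as the tote's. Here a flat-sided black rubber sleeve, 90 mm long (x), 16 mm wide (y), 20 mm tall, wraps the white bar, which runs along x to a 14 mm wide post at each end wall; free air beside and under it. An 18 N grip carries it without slipping.
- cut_corner (a point): Middle of the cut-off corner, on the inner floor where it meets the slanting wall: 82 mm in +x, 52 mm in +y, 4 mm in z from the tote's origin; axes as the tote's.
- weight0: One of four equal loose steel check weights lying flat in the tote, a disc of 20 mm diameter and 10 mm height, about 24 g. Origin: centre of the underside. They slide on the smooth floor once it leans more than about 11 degrees; 25 to 30 degrees, evenly down its +x and +y sides, towards the cut-off corner gathers them, in a second or two.
- weight1: One of four equal loose steel check weights lying flat in the tote, a disc of 20 mm diameter and 10 mm height, about 24 g. Origin: centre of the underside. They slide on the smooth floor once it leans more than about 11 degrees; 25 to 30 degrees, evenly down its +x and +y sides, towards the cut-off corner gathers them, in a second or two.
- weight2: One of four equal loose steel check weights lying flat in the tote, a disc of 20 mm diameter and 10 mm height, about 24 g. Origin: centre of the underside. They slide on the smooth floor once it leans more than about 11 degrees; 25 to 30 degrees, evenly down its +x and +y sides, towards the cut-off corner gathers them, in a second or two.
- weight3: One of four equal loose steel check weights lying flat in the tote, a disc of 20 mm diameter and 10 mm height, about 24 g. Origin: centre of the underside. They slide on the smooth floor once it leans more than about 11 degrees; 25 to 30 degrees, evenly down its +x and +y sides, towards the cut-off corner gathers them, in a second or two.
- flask: Bystander: glass volumetric flask, 70 mm diameter bulb, thin neck, 145 mm tall, standing. Origin: centre of its underside.
- beaker: Bystander: glass beaker, 68 mm diameter, 85 mm tall, standing. Origin: centre of its underside.
- reagent: Bystander: brown glass jar with white cap, 60 mm diameter, 110 mm tall, standing. Origin: centre of its underside.
Mind the look-alikes: they are no part of the job. Leave any orange or yellow look-alike of the tote alone.

How it is judged:
On the way:
1. the tote is lifted clear of the bench (height (world z) of each of cut_corner, tote above 0.03 m and contact force between the fingers and tote above 1 N), for 0.2 s.
At the end, for the whole second after the job is handed in: The gripper still holds the tote, steady (under 20 mm/s), its cut-off corner more than 30 mm above the bench; it leans down towards that corner (both its +x and +y edges more than 4.5 degrees below level), and all four weights lie still on its floor, each centre within 75 mm of the corner point (distance between each of weight0, weight1, weight2, weight3 and cut_corner below 0.075 m and z of each of weight0, weight1, weight2, weight3 in the frame of tote below 0.016 m and linear speed of each of weight0, weight1, weight2, weight3, tote below 0.02 m/s and angle between tote's own x axis and vertical above 1.65 rad and angle between tote's own y axis and vertical above 1.65 rad and height (world z) of cut_corner above 0.03 m and contact force between the fingers and tote above 1 N); the arm keeps its last pose, push and grip.
It fails at once if the tote is squeezed with more than 30 N (contact force between the fingers and tote above 60 N).
It fails at once if the robot touches a weight (contact force between any of the arm, the fingers and weight0 above 0.5 N or contact force between any of the arm, the fingers and weight1 above 0.5 N or contact force between any of the arm, the fingers and weight2 above 0.5 N or contact force between any of the arm, the fingers and weight3 above 0.5 N).
It fails at once if a weight leaves the tote (distance between any of weight0, weight1, weight2, weight3 and tote above 0.16 m).
It fails at once if a bystander is moved or tipped (distance of any of flask, beaker, reagent from where it was at the start of the episode above 0.02 m or angle between any of flask, beaker, reagent's own z axis and vertical above 0.3 rad).
It fails at once if the tote leans on a bystander (contact force between tote and flask above 1 N or contact force between tote and beaker above 1 N or contact force between tote and reagent above 1 N).
It also fails if it takes over 38 s, if anything falls off the work surface, if the arm or the gripper's body presses on something with over 40 N, if the wrist force passes 120 N, or if a joint passes its speed limit or range.

## Working session

There is one attempt and no reset: what is moved stays moved. The work goes in short steps, Python scripts to look and compute and a shell command to move; the robot and the scene stay as the last step left them, time stands still between calls to the robot, and variables do not carry over. Pictures are saved under pics/ and viewed, at most 10 in all, crops included, and the job is handed in when it is done.

```bash
mkdir -p pics; ls; cat > h.py <<'E'
import numpy as np, cv2
from bench import arm
def shot(n,f):
    c=arm.camera(n); cv2.imwrite('pics/'+f+'.png',c['pixels'][:,:,::-1]); np.savez('pics/'+f+'.npz',**c); return c
def K(c):
    f=200/np.tan(np.radians(float(c['vfov']))/2); return f
def ray(c,u,v):
    f=K(c); V=np.array(c['view']); d=np.array([(u-c['cx'])/f,-(v-c['cy'])/f,-1.]); R=V[:3,:3]
    return -R.T@V[:3,3], R.T@d/np.linalg.norm(d)
def plane(c,u,v,z):
    o,d=ray(c,u,v); return o+d*(z-o[2])/d[2]
def proj(c,p):
    f=K(c); V=np.array(c['view']); q=V[:3,:3]@p+V[:3,3]; return c['cx']+f*q[0]/-q[2], c['cy']-f*q[1]/-q[2]
E
python3 - <<'E'
from h import *
for n in('top','scene','wrist'):
    c=shot(n,n+'0'); print(n,{k:v for k,v in c.items() if k not in('pixels',)})
print(arm.observe())
E
```

```text
pics
top {'vfov': 55.40388019046396, 'cx': 317.18502581883945, 'cy': 204.491290551955, 'view': array([[ 0.01327165, -0.99983878,  0.01209454, -0.04994546],
       [ 0.99559779,  0.0143358 ,  0.09262573, -0.50736183],
       [-0.09278419,  0.010812  ,  0.99562754, -1.1673024 ],
       [ 0.        ,  0.        ,  0.        ,  1.        ]])}
scene {'vfov': 56.14609482580802, 'cx': 314.8951972725258, 'cy': 202.14325390589258, 'view': array([[ 0.16537046,  0.98617595, -0.01046972, -0.03870927],
       [-0.79182932,  0.13909429,  0.59469245,  0.34351294],
       [ 0.58792767, -0.09005433,  0.80388511, -1.23358033],
       [ 0.        ,  0.        ,  0.        ,  1.        ]])}
wrist {'vfov': 67.82361576751079, 'cx': 317.6681704981491, 'cy': 204.01078198554734, 'view': array([[ 3.14957675e-01,  9.49105694e-01, -2.09071478e-04,
        -5.50330732e-01],
       [-9.14313413e-01,  3.03352857e-01, -2.68343113e-01,
         2.80321630e-02],
       [-2.54622554e-01,  8.47078801e-02,  9.63323378e-01,
        -3.91146926e-01],
       [ 0.00000000e+00,  0.00000000e+00,  0.00000000e+00,
         1.00000000e+00]])}
{'time_s': 0.15, 'joint_pos': array([ 1.18436413e+00,  3.00314819e-01,  1.52144875e+00,  6.40499484e-07,
        1.32070301e+00, -6.66477900e-02]), 'joint_vel': array([-6.34737399e-04,  2.14404117e-03, -1.49989180e-03,  8.25290897e-04,
        2.73038604e-04,  3.66073792e-06]), 'joint_efforts': array([ 2.50410470e-03, -5.31966233e+01, -3.52816308e+01,  7.09330151e-02,
        2.36974267e-02, -8.16450779e-05]), 'position': array([0.17285615, 0.5219344 , 0.22702803]), 'tool_rot': array([-5.00147428e-01, -3.10132521e+00,  1.33737799e-03]), 'contact_force': array([0.88026029, 0.46748195, 0.25766835]), 'ft_torque': array([ 0.00949582, -0.01455648,  0.00543821]), 'grasp_force': 0.0, 'finger_gap': 0.09406091403952459}
```

View pics/top0.png

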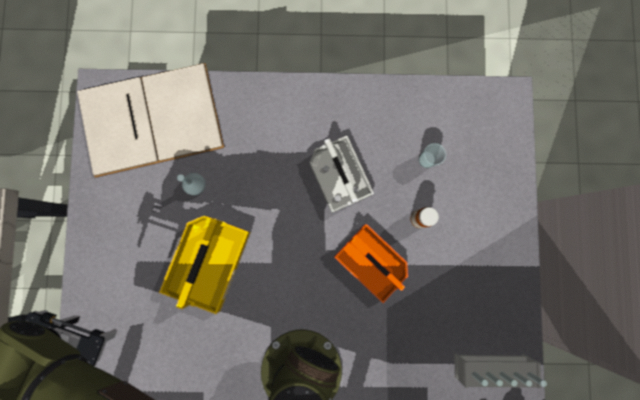

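View pics/scene0.png

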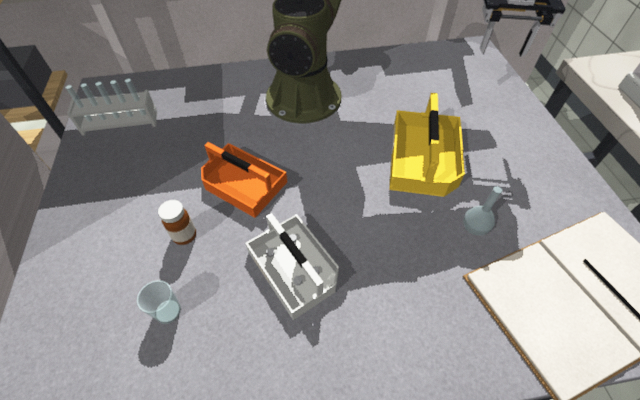

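Candidates in the top picture are the white tote (340,172), the orange one (372,263) and the yellow one (205,263). I choose the white one. Flask is at (192,185), beaker at (432,155) and jar at (427,217). Next, one close crop to check the choice and find the cut corner.

```bash
python3 - <<'E'
import cv2,numpy as np
a=cv2.imread('pics/top0.png')[120:220,295:385]; b=cv2.imread('pics/scene0.png')[200:325,235:350]
a=cv2.resize(a,(390,433),interpolation=3); b=cv2.resize(b,(400,433),interpolation=3)
cv2.imwrite('pics/crop.png',np.hstack([a,b]))
from h import *
c=dict(np.load('pics/top0.npz'))
for n,u,v,z in[('flask',192,185,.03),('beaker',432,155,.04),('jar',427,217,.1),('tote',340,172,.09),('orange',372,263,.09),('yellow',205,263,.1)]: print(n,plane(c,u,v,z).round(3))
E
```

```text
flask [0.563 0.348 0.03 ]
beaker [ 0.667 -0.4    0.04 ]
jar [ 0.469 -0.364  0.1  ]
tote [ 0.6   -0.109  0.09 ]
orange [ 0.333 -0.204  0.09 ]
yellow [0.327 0.278 0.1  ]
```

View pics/crop.png

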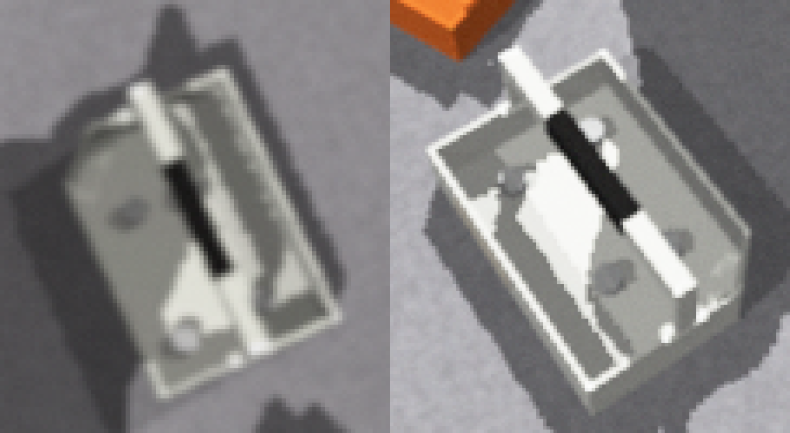

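The crop confirms it: white, with the cut corner at its far-left (top px ≈(315,155)), sleeve middle near (340,170), and discs inside. The jog has no tilt key, so I'll test in free air what the arm does with a pose beyond its reach.

```bash
python3 -m jog '{"fingers":[-1,-1,-1,-1,-1,-1,-1,-1,-1,-1],"delta_pos":[[0,2,0],[0,4,0],[0,6,0],[0,8,0],[0,10,0],[0,12,0],[0,13,0],[0,14,0],[0,14,0],[0,14,0]],"twist":[0,0,0,0,0,0,0,0,0,0]}' 18
python3 -c "
from h import *
from scipy.spatial.transform import Rotation as R
o=arm.observe();print(o['joint_pos'].round(3),o['position'],R.from_rotvec(o['tool_rot']).as_matrix().round(3))"
```

```text
time_s: 1.15
position: [0.2635, 0.7955, 0.2093]
tool_rot: [0.499, 3.096, 0.052]
contact_force: [-0.4, 0.4, 0.4]
finger_gap: 0.094
grasp_force: 0.0
[ 1.207  1.125  0.236  0.002  1.748 -0.044] [0.26345942 0.79553382 0.20928805] [[-0.949  0.314  0.011]
 [ 0.314  0.949  0.032]
 [ 0.     0.034 -0.999]]
```

```bash
cat > st.py <<'E'
from h import *
from scipy.spatial.transform import Rotation as R
o=arm.observe();print(o['joint_pos'].round(3),o['position'].round(4),'gap',o['finger_gap'],o['grasp_force']);print(R.from_rotvec(o['tool_rot']).as_matrix().round(3))
E
python3 -m jog '{"fingers":[-1,-1,-1,-1],"delta_pos":[[0,2,0],[0,4,0],[0,6,0],[0,8,0]],"twist":[0,0,0,0]}'; python3 st.py
python3 -m jog '{"fingers":[-1,-1,-1,-1],"delta_pos":[[0,2,0],[0,4,0],[0,6,0],[0,8,0]],"twist":[0,0,0,0]}'; python3 st.py
```

```text
time_s: 1.55
position: [0.2683, 0.8101, 0.1862]
tool_rot: [0.498, 3.089, 0.107]
contact_force: [-0.0, -0.6, -0.4]
finger_gap: 0.0939
grasp_force: 0.0
[ 1.207  1.153  0.235  0.003  1.684 -0.043] [0.2683 0.8101 0.1862] gap 0.09385370423067774 0.0
[[-0.949  0.314  0.022]
 [ 0.314  0.947  0.066]
 [-0.     0.07  -0.998]]
time_s: 1.95
position: [0.2724, 0.8223, 0.1668]
tool_rot: [0.497, 3.082, 0.158]
contact_force: [0.1, 0.3, -0.5]
finger_gap: 0.094
grasp_force: 0.0
[ 1.207  1.177  0.235  0.004  1.627 -0.043] [0.2724 0.8223 0.1668] gap 0.09399165730425424 0.0
[[-0.949  0.313  0.032]
 [ 0.314  0.944  0.097]
 [-0.     0.102 -0.995]]
```

```bash
python3 -m jog '{"fingers":[-1,-1,-1],"delta_pos":[[0,-2,0],[0,-4,0],[0,-6,0]],"twist":[0,0,0]}'; python3 st.py
```

```text
time_s: 2.25
position: [0.2505, 0.7553, 0.1603]
tool_rot: [0.497, 3.082, 0.158]
contact_force: [0.9, 1.5, 0.7]
finger_gap: 0.094
grasp_force: 0.0
[ 1.203  0.883  0.781  0.005  1.375 -0.049] [0.2505 0.7553 0.1603] gap 0.09395190138967643 0.0
[[-0.949  0.313  0.032]
 [ 0.314  0.944  0.097]
 [-0.     0.102 -0.995]]
```

Pushing past the reach limit tilts the tool, and the tilt stays, so repeated calls can build it up. Before grasping I undo this test tilt at the inner reach limit.

```bash
python3 -m jog '{"fingers":[-1,-1,-1,-1,-1,-1,-1,-1,-1,-1,-1,-1,-1,-1,-1,-1],"delta_pos":[[0,-1,-2],[0,-2,-4],[-1,-4,-6],[-2,-6,-6],[-2,-8,-6],[-3,-10,-6],[-4,-12,-6],[-5,-14,-6],[-5,-16,-6],[-6,-18,-6],[-7,-20,-6],[-8,-22,-6],[-8,-24,-6],[-8,-25,-6],[-8,-26,-6],[-8,-26,-6]],"twist":[0,0,0,0,0,0,0,0,0,0,0,0,0,0,0,0]}'; python3 st.py
```

```text
time_s: 3.85
position: [0.2318, 0.0632, 0.2438]
tool_rot: [0.499, 3.079, 0.158]
contact_force: [1.0, -0.2, 0.6]
finger_gap: 0.0938
grasp_force: 0.0
[ 0.012 -0.532  2.226  0.098  1.413 -1.251] [0.2318 0.0632 0.2438] gap 0.09378443105254047 0.0
[[-0.949  0.314  0.034]
 [ 0.316  0.944  0.097]
 [-0.002  0.102 -0.995]]
```

```bash
python3 -m jog '{"fingers":[-1,-1,-1,-1,-1,-1,-1,-1,-1,-1,-1],"delta_pos":[[2,2,0],[4,4,0],[6,5,0],[8,6,0],[8,6,0],[8,6,0],[8,4,0],[8,2,0],[8,0,0],[8,0,0],[8,0,0]],"twist":[0,0,0,0,0,0,0,0,0,0,0]}'; python3 st.py
```

```text
time_s: 4.95
position: [0.0545, 0.1626, 0.2419]
tool_rot: [0.499, 3.086, 0.124]
contact_force: [-0.4, 0.4, 0.3]
finger_gap: 0.0938
grasp_force: 0.0
[ 1.004 -0.79   2.336  0.019  1.517 -0.247] [0.0545 0.1626 0.2419] gap 0.09380308177979295 0.0
[[-0.949  0.314  0.026]
 [ 0.315  0.946  0.076]
 [-0.     0.08  -0.997]]
```

```bash
python3 -m jog '{"fingers":[-1,-1,-1,-1,-1,-1,-1,-1,-1],"delta_pos":[[0,0.5,0],[0,1,0],[0,1,0],[0,1,0],[0,1,0],[0,1,0],[0,0.5,0],[0,0,0],[0,0,0]],"twist":[1.5,3,4.5,6,7.5,9,10.5,12,14]}'; python3 st.py
python3 -m jog '{"fingers":[-1,-1,-1,-1],"delta_pos":[[-2,-0.7,0],[-4,-1.4,0],[-6,-2,0],[-8,-3,0]],"twist":[0,0,0,0]}'; python3 st.py
```

```text
time_s: 5.85
position: [0.0545, 0.1622, 0.2416]
tool_rot: [-2.144, -2.247, -0.11]
contact_force: [0.0, -0.7, -0.2]
finger_gap: 0.0942
grasp_force: 0.0
[ 1.003 -0.789  2.337  0.019  1.518  0.955] [0.0545 0.1622 0.2416] gap 0.09420133385710328 0.0
[[-0.048  0.999  0.025]
 [ 0.996  0.046  0.074]
 [ 0.073  0.028 -0.997]]
time_s: 6.25
position: [0.0635, 0.1474, 0.2182]
tool_rot: [-2.142, -2.268, -0.06]
contact_force: [0.3, 1.1, 0.3]
finger_gap: 0.0939
grasp_force: 0.0
[ 0.906 -0.789  2.388  0.018  1.502  0.847] [0.0635 0.1474 0.2182] gap 0.09386661578416117 0.0
[[-0.057  0.998  0.011]
 [ 0.997  0.057  0.043]
 [ 0.042  0.013 -0.999]]
```

```bash
python3 -m jog '{"fingers":[-1,-1,-1,-1],"delta_pos":[[-2,-0.5,0],[-4,-1,0],[-6,-1.5,0],[-8,-2,0]],"twist":[0,0,0,0]}'; python3 st.py
python3 - <<'E'
from h import *
# tote fit: sleeve and rim corners from both views (crop px -> full px)
t=dict(np.load('pics/top0.npz')); s=dict(np.load('pics/scene0.npz'))
T=lambda x,y:(295+x*90/390,120+y*100/433); S=lambda x,y:(235+(x-390)*115/400,200+y*125/433)
def tri(a,b):
    o1,d1=ray(t,*T(*a)); o2,d2=ray(s,*S(*b)); A=np.stack([d1,-d2],1); q=np.linalg.lstsq(A,o2-o1,rcond=None)[0]
    p,r=o1+d1*q[0],o2+d2*q[1]; return ((p+r)/2).round(4),(np.linalg.norm(p-r)*1e3).round(1)
print('sleeve far',tri((175,165),(628,222)),'near',tri((222,270),(558,118)))
print('rim far right',tri((230,70),(748,232)) ,'near right',tri((338,318),(605,55)),'near left',tri((160,395),(433,150)))
def find(c,box,view):
    g=c['pixels'].astype(int); m=np.zeros(g.shape[:2],np.uint8); x0,y0,x1,y1=box
    m[y0:y1,x0:x1]=(g[y0:y1,x0:x1].max(2)<45); n,l,st,ce=cv2.connectedComponentsWithStats(m)
    k=1+st[1:,4].argmax(); r=cv2.minAreaRect(cv2.findNonZero((l==k).astype(np.uint8))); return ce[k],r,st[k]
a=find(t,(325,145,355,190),0); b=find(s,(270,220,315,275),1); print(a,b)
o1,d1=ray(t,*a[0]); o2,d2=ray(s,*b[0]); q=np.linalg.lstsq(np.stack([d1,-d2],1),o2-o1,rcond=None)[0]; print('sleeve centre',(o1+d1*q[0]),(o2+d2*q[1]))
E
```

```text
time_s: 6.65
position: [0.113, 0.0946, 0.1961]
tool_rot: [-2.138, -2.266, -0.011]
contact_force: [0.0, 0.0, -0.2]
finger_gap: 0.094
grasp_force: 0.0
[ 0.398 -0.789  2.437  0.027  1.498  0.338] [0.113  0.0946 0.1961] gap 0.09401317592699614 0.0
[[-0.058  0.998 -0.014]
 [ 0.998  0.058  0.023]
 [ 0.024 -0.013 -1.   ]]
sleeve far (array([ 0.6433, -0.0935,  0.0843]), np.float64(3.2)) near (array([ 0.5688, -0.126 ,  0.0928]), np.float64(2.7))
rim far right (array([ 0.6967, -0.0801,  0.1827]), np.float64(91.4)) near right (array([ 0.5431, -0.1445,  0.1428]), np.float64(110.8)) near left (array([ 0.4983, -0.1548, -0.0321]), np.float64(126.0))
(array([339.61797753, 169.07865169]), ((340.04644775390625, 169.97938537597656), (25.992860794067383, 3.7567813396453857), 66.03751373291016), array([334, 158,  13,  25,  89], dtype=int32)) (array([292.32270916, 247.82868526]), ((291.96002197265625, 247.78001403808594), (35.600006103515625, 7.400001049041748), 53.130104064941406), array([280, 232,  26,  33, 251], dtype=int32))
sleeve centre [ 0.60784383 -0.10730702  0.09506567] [ 0.60756131 -0.10983706  0.09518771]
```

```bash
python3 -m jog '{"fingers":[-1,-1,-1,-1,-1,-1,-1,-1,-1,-1,-1,-1,-1,-1,-1],"delta_pos":[[0,1,-2],[-0.5,2,-3],[-1,4,-3],[-2,6,-3],[-3,8,-3],[-4,10,-3],[-5,12,-3],[-6,14,-3],[-7,16,-3],[-8,17,-3],[-9,18,-3],[-9.3,19,-3],[-9.3,19.3,-3],[-9.3,19.3,-3],[-9.3,19.3,-3]],"twist":[0,1,2,3,4,5.5,7,8.5,10,11.5,13,14,14,14,14]}'; python3 st.py
python3 -c "
from h import *
shot('wrist','w1')"
```

```text
time_s: 8.15
position: [0.6073, -0.112, 0.2594]
tool_rot: [-3.052, -0.629, 0.016]
contact_force: [-0.7, 0.0, 0.3]
finger_gap: 0.0942
grasp_force: 0.0
[-0.249  0.444  1.252  0.019  1.466  0.913] [ 0.6073 -0.112   0.2594] gap 0.09420735726915995 0.0
[[ 0.919  0.395 -0.015]
 [ 0.395 -0.918  0.023]
 [-0.005 -0.027 -1.   ]]
```

View pics/w1.png

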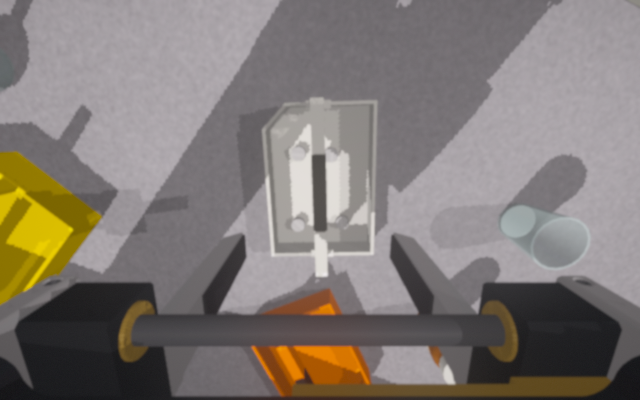

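The wrist view shows the sleeve from (319,155) to (320,230), the cut corner at (275,115) and discs near (298,152), (335,152), (298,222) and (340,220). The bar is aligned with the fingers. Now I'll measure it.

```bash
python3 - <<'E'
from h import *
from scipy.spatial.transform import Rotation as R
w=dict(np.load('pics/w1.npz')); t=dict(np.load('pics/top0.npz')); s=dict(np.load('pics/scene0.npz'))
g=w['pixels'].astype(int); m=np.zeros((400,640),np.uint8); m[140:245,305:335]=g[140:245,305:335].max(2)<60
n,l,st,ce=cv2.connectedComponentsWithStats(m);k=1+st[1:,4].argmax();print(st[k],ce[k])
P=[ray(w,*ce[k]),ray(t,340,169.5),ray(s,292.1,247.8)]
def meet(P):
    A=sum(np.eye(3)-np.outer(d,d) for o,d in P); b=sum((np.eye(3)-np.outer(d,d))@o for o,d in P); return np.linalg.solve(A,b)
c=meet(P);print('centre',c,meet([P[0],P[2]]))
v,u=np.nonzero(l==k); 
a=plane(w,u[v<160].mean(),v[v<160].mean(),.095);b=plane(w,u[v>224].mean(),v[v>224].mean(),.095);d=a-b;print('ends',a,b,np.degrees(np.arctan2(d[1],d[0])))
print('on z=.095',plane(w,*ce[k],.095))
o=arm.observe();M=R.from_rotvec(o['tool_rot']).as_matrix();c=np.array([plane(w,*ce[k],.092)[0],plane(w,*ce[k],.092)[1],.088])
print('delta tool units',M.T@(c-(o['position']+.003*M[:,2]))/.025,'tool x yaw',np.degrees(np.arctan2(M[1,0],M[0,0])))
E
```

```text
Traceback (most recent call last):
ValueError: attempt to get argmax of an empty sequence
```

```bash
cat > m.py <<'E'
from h import *
from scipy.spatial.transform import Rotation as R
w=dict(np.load('pics/w1.npz')); t=dict(np.load('pics/top0.npz')); s=dict(np.load('pics/scene0.npz'))
g=w['pixels'].astype(int).max(2); print(g[192,310:330]); m=np.zeros((400,640),np.uint8); m[140:245,305:335]=g[140:245,305:335]<90
n,l,st,ce=cv2.connectedComponentsWithStats(m);k=1+st[1:,4].argmax();print(st[k],ce[k])
P=[ray(w,*ce[k]),ray(t,340,169.5),ray(s,292.1,247.8)]
def meet(P):
    A=sum(np.eye(3)-np.outer(d,d) for o,d in P); b=sum((np.eye(3)-np.outer(d,d))@o for o,d in P); return np.linalg.solve(A,b)
print('centre',meet(P),meet([P[0],P[2]]))
v,u=np.nonzero(l==k); y0,y1=v.min()+4,v.max()-4
a=plane(w,u[v<y0].mean(),v[v<y0].mean(),.098);b=plane(w,u[v>y1].mean(),v[v>y1].mean(),.098);d=a-b;print('ends',a,b,np.linalg.norm(d),np.degrees(np.arctan2(d[1],d[0])))
o=arm.observe();M=R.from_rotvec(o['tool_rot']).as_matrix();c=plane(w,*ce[k],.095);c[2]=.088
print(c,'delta tool units',M.T@(c-(o['position']+.003*M[:,2]))/.025,'tool x yaw',np.degrees(np.arctan2(M[1,0],M[0,0])))
E
python3 m.py
```

```text
[224 212 176 121  91  85  84  85  85  85  85  85  85  84  91 118 169 207
 222 225]
[313 156  13  74 757] [318.98150594 192.13077939]
centre [ 0.60707295 -0.10902457  0.09342527] [ 0.60794098 -0.1091884   0.09545968]
ends [ 0.64324797 -0.09192337  0.098     ] [ 0.5714117  -0.12527235  0.098     ] 0.07919977872542647 24.902421328650224
[ 0.60815691 -0.10810272  0.088     ] delta tool units [0.12271399 0.05665428 6.75254835] tool x yaw 23.25567951250695
```

```bash
python3 -m jog '{"fingers":[-1,-1,-1,-1,-1,-1,-1,-1,-1,0,1,1,1,1,1,1],"delta_pos":[[0.1,0,1],[0.1,0,2],[0.1,0,3],[0.1,0,4],[0.1,0,5],[0.1,0,6],[0.1,0.1,6.7],[0.1,0.1,6.7],[0.1,0.1,6.7],[0.1,0.1,6.7],[0.1,0.1,6.7],[0.1,0.1,6.7],[0.1,0.1,6.7],[0.1,0.1,6.7],[0.1,0.1,6.7],[0.1,0.1,6.7]],"twist":[0,-0.2,-0.3,-0.3,-0.3,-0.3,-0.3,-0.3,-0.3,-0.3,-0.3,-0.3,-0.3,-0.3,-0.3,-0.3]}' 18; python3 st.py
```

```text
time_s: 9.8
position: [0.6088, -0.1098, 0.0918]
tool_rot: [-3.044, -0.664, 0.015]
contact_force: [-0.5, 0.2, 0.1]
finger_gap: 0.0414
grasp_force: 0.0
[-0.245  0.594  1.429  0.021  1.139  0.887] [ 0.6088 -0.1098  0.0918] gap 0.041422497833362826 0.0
[[ 0.909  0.416 -0.015]
 [ 0.417 -0.909  0.023]
 [-0.004 -0.027 -1.   ]]
```

```bash
python3 -m jog '{"fingers":[1,1,1,1,1,1,1],"delta_pos":[[0,0,0],[0,0,0],[0,0,0],[0,0,0],[0,0,0],[0,0,0],[0,0,0]],"twist":[0,0,0,0,0,0,0]}' 18; python3 st.py|head -1
```

```text
time_s: 10.5
position: [0.6088, -0.1098, 0.0919]
tool_rot: [-3.044, -0.664, 0.015]
contact_force: [-0.0, 1.0, 0.2]
finger_gap: 0.0163
grasp_force: 18.0
[-0.245  0.594  1.429  0.02   1.139  0.887] [ 0.6088 -0.1098  0.0919] gap 0.016254601879660036 17.999650239944458
```

```bash
python3 -m jog '{"fingers":[1,1,1,1,1,1,1,1,1,1,1,1,1,1,1,1,1,1,1,1],"delta_pos":[[0,0,-0.4],[0,0,-1],[0,0,-2],[0,0,-3],[0,0,-4],[0,0,-5],[0,0,-6],[0,0,-7],[0,0,-8],[0,0,-8.6],[0,0,-9],[0,0,-9],[0,0,-9],[0,0,-9],[0,0,-9],[0,0,-9],[0,0,-9],[0,0,-9],[0,0,-9],[0,0,-9]],"twist":[0,0,0,0,0,-0.5,-1.5,-2.7,-4,-5.3,-6.6,-8,-9.4,-10.8,-12.2,-13.6,-15,-16.4,-17.7,-19]}'; python3 st.py
python3 -c "
from h import *
shot('wrist','w2')"
```

```text
time_s: 12.5
position: [0.6119, -0.1149, 0.318]
tool_rot: [-1.562, -2.699, -0.02]
contact_force: [-0.0, -0.9, -2.7]
finger_gap: 0.0156
grasp_force: 18.0
[-0.252  0.434  1.134  0.019  1.593 -0.773] [ 0.6119 -0.1149  0.318 ] gap 0.015570499128444788 17.998775839805603
[[-0.498  0.867 -0.014]
 [ 0.867  0.498  0.023]
 [ 0.027 -0.001 -1.   ]]
```

View pics/w2.png

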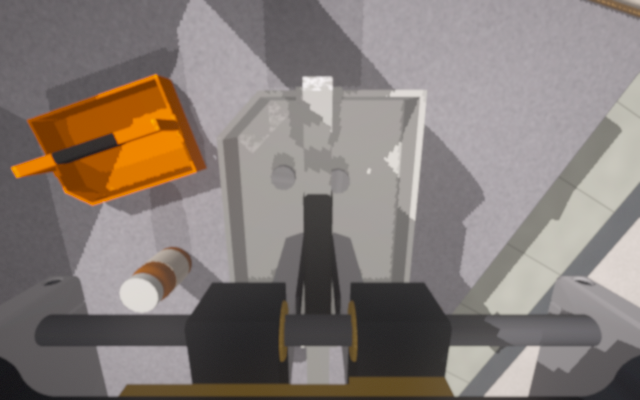

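The tote hangs in the grip at 2.7 N with the discs still in place at (284,173) and (339,180). The cut corner at (240,120) now points back at the base. Next I push outward past the reach limit to tilt it.

```bash
python3 -m jog '{"fingers":[1,1,1,1,1,1,1,1,1,1,1,1],"delta_pos":[[-0.4,0.4,0],[-1,1,-0.2],[-1.8,1.8,-0.5],[-2.6,2.6,-0.7],[-3.4,3.4,-1],[-4.2,4.2,-1],[-5,5,-1],[-5.8,5.8,-1],[-6.6,6.6,-1],[-7.4,7.4,-1],[-8.2,8.2,-1],[-9,9,-1]],"twist":[0,0,0,0,0,0,0,0,0,0,0,0]}'; python3 st.py
python3 -m jog '{"fingers":[1,1,1,1],"delta_pos":[[-1.4,1.4,-0.5],[-2.8,2.8,-1],[-4.2,4.2,-1.5],[-5.6,5.6,-2]],"twist":[0,0,0,0]}'; python3 st.py
```

```text
time_s: 13.75
position: [0.786, -0.1688, 0.2959]
tool_rot: [1.576, 2.707, 0.036]
contact_force: [-0.2, 0.4, -3.5]
finger_gap: 0.0159
grasp_force: 18.0
[-0.263  1.019  0.235  0.021  1.873 -0.773] [ 0.786  -0.1688  0.2959] gap 0.01593650176100407 17.994012236595154
[[-0.494  0.869  0.02 ]
 [ 0.87   0.494  0.015]
 [ 0.004  0.025 -1.   ]]
time_s: 14.15
position: [0.7966, -0.1776, 0.2843]
tool_rot: [1.561, 2.681, 0.051]
contact_force: [0.4, 0.4, -2.7]
finger_gap: 0.0159
grasp_force: 18.0
[-0.271  1.034  0.235  0.023  1.828 -0.781] [ 0.7966 -0.1776  0.2843] gap 0.015854790855693277 17.993997931480408
[[-0.493  0.868  0.05 ]
 [ 0.87   0.493  0.009]
 [-0.017  0.048 -0.999]]
```

```bash
python3 -m jog '{"fingers":[1,1,1,1,1,1,1,1],"delta_pos":[[-10,10,-9],[-10,10,-9],[-10,10,-9],[-10,10,-9],[-10,10,-9],[-10,10,-9],[-10,10,-9],[-10,10,-9]],"twist":[0,0,0,0,0,0,0,0]}'; python3 st.py
```

```text
time_s: 14.95
position: [0.7809, -0.1849, 0.3353]
tool_rot: [1.546, 2.655, 0.064]
contact_force: [-0.0, 0.8, -3.4]
finger_gap: 0.0156
grasp_force: 18.0
[-0.286  0.969  0.236  0.025  1.86  -0.794] [ 0.7809 -0.1849  0.3353] gap 0.015614306312570124 17.993969321250916
[[-0.492  0.867  0.08 ]
 [ 0.87   0.493  0.002]
 [-0.038  0.071 -0.997]]
```

```bash
python3 -m jog '{"fingers":[1],"delta_pos":[[-9,7,-3]],"twist":[0]}' >/dev/null; python3 st.py; python3 -m jog '{"fingers":[1,1],"delta_pos":[[-9,7,-3],[-9,7,-3]],"twist":[0,0]}'>/dev/null; python3 st.py
```

```text
[-0.294  0.971  0.235  0.028  1.829 -0.802] [ 0.787  -0.1932  0.3347] gap 0.015933788272849546 17.994654178619385
[[-0.491  0.864  0.109]
 [ 0.869  0.494 -0.005]
 [-0.058  0.092 -0.994]]
[-0.312  0.976  0.236  0.031  1.792 -0.818] [ 0.793  -0.2092  0.3314] gap 0.015740111999344355 17.99410343170166
[[-0.487  0.862  0.14 ]
 [ 0.87   0.493 -0.014]
 [-0.081  0.115 -0.99 ]]
```

```bash
for i in 1 2; do :; done
python3 -m jog '{"fingers":[1],"delta_pos":[[-9,8,-3]],"twist":[0]}' >/dev/null
python3 -m jog '{"fingers":[1],"delta_pos":[[-9,8,-3]],"twist":[0]}' >/dev/null
python3 -m jog '{"fingers":[1],"delta_pos":[[-9,8,-3]],"twist":[0]}' >/dev/null
python3 -m jog '{"fingers":[1],"delta_pos":[[-9,8,-3]],"twist":[0]}' >/dev/null; python3 st.py
```

```text
[-0.327  0.969  0.236  0.039  1.681 -0.832] [ 0.815  -0.2276  0.343 ] gap 0.015765447292708484 17.99454152584076
[[-0.471  0.846  0.252]
 [ 0.867  0.496 -0.044]
 [-0.162  0.197 -0.967]]
```

```bash

python3 -m jog '{"fingers":[1],"delta_pos":[[-9,8,-2]],"twist":[0]}' >/dev/null
python3 -m jog '{"fingers":[1],"delta_pos":[[-9,8,-2]],"twist":[0]}' >/dev/null
python3 -m jog '{"fingers":[1],"delta_pos":[[-9,8,-2]],"twist":[0]}' >/dev/null
python3 -m jog '{"fingers":[1],"delta_pos":[[-9,8,-2]],"twist":[0]}' >/dev/null
python3 -m jog '{"fingers":[1],"delta_pos":[[-9,8,-2]],"twist":[0]}' >/dev/null
python3 -m jog '{"fingers":[1],"delta_pos":[[-9,8,-2]],"twist":[0]}' >/dev/null
python3 -m jog '{"fingers":[1],"delta_pos":[[-9,8,-2]],"twist":[0]}' >/dev/null; python3 st.py
```

```text
[-0.35   0.939  0.236  0.056  1.506 -0.851] [ 0.8452 -0.2545  0.3847] gap 0.015808163273869663 17.994216084480286
[[-0.42   0.796  0.437]
 [ 0.857  0.506 -0.1  ]
 [-0.3    0.332 -0.894]]
```

The tool has tilted 26.6°, evenly on both edges. I'll hold for 1.5 s so the weights slide and settle, then look.

```bash
python3 -m jog '{"fingers":[1,1,1,1,1,1,1,1,1,1,1,1,1,1,1],"delta_pos":[[0,0,0],[0,0,0],[0,0,0],[0,0,0],[0,0,0],[0,0,0],[0,0,0],[0,0,0],[0,0,0],[0,0,0],[0,0,0],[0,0,0],[0,0,0],[0,0,0],[0,0,0]],"twist":[0,0,0,0,0,0,0,0,0,0,0,0,0,0,0]}'; python3 st.py
python3 - <<'E'
from h import *
a=shot('wrist','w3')['pixels']; b=shot('scene','s3')['pixels']
o=arm.observe(); c=dict(np.load('pics/s3.npz')); u,v=map(int,proj(c,o['position'])); print(u,v)
b=b[max(0,v-60):v+140,max(0,u-120):u+120]; b=cv2.resize(b,None,fx=1.6,fy=1.6,interpolation=3)
a=a[40:360,180:500]; H=320; b=cv2.resize(b,(int(b.shape[1]*H/b.shape[0]),H)); cv2.imwrite('pics/end.png',np.hstack([a,b])[:,:,::-1])
E
```

```text
time_s: 17.85
position: [0.845, -0.2542, 0.3839]
tool_rot: [1.362, 2.325, 0.191]
contact_force: [-0.6, -0.0, -3.7]
finger_gap: 0.0161
grasp_force: 18.0
[-0.35   0.939  0.236  0.056  1.508 -0.851] [ 0.845  -0.2542  0.3839] gap 0.01605085528941798 17.99391210079193
[[-0.42   0.796  0.435]
 [ 0.857  0.506 -0.099]
 [-0.299  0.331 -0.895]]
172 324
```

View pics/end.png

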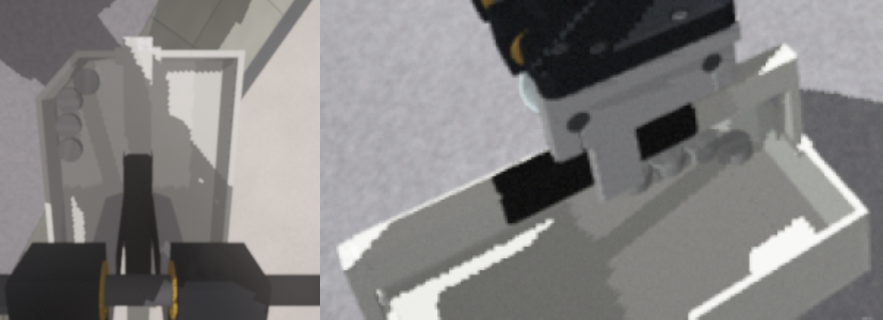

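All four discs lie against the +y wall near the cut corner, at wrist px (267,120), (248,140), (247,165) and (249,189). I'll check the farthest one's distance to the corner point.

```bash
python3 - <<'E'
from h import *
from scipy.spatial.transform import Rotation as R
w=dict(np.load('pics/w3.npz')); o=arm.observe(); M=R.from_rotvec(o['tool_rot']).as_matrix()
T=np.stack([M[:,0],-M[:,1],-M[:,2]],1); g=o['position']+.003*M[:,2]; org=g-T@[0,0,.088]
def inT(u,v,z):
    p,d=ray(w,u,v); p=T.T@(p-org); d=T.T@d; return p+d*(z-p[2])/d[2]
print('corner proj',proj(w,org+T@[.082,.052,.004]),'rim far right',proj(w,org+T@[.1,-.07,.042]),'cut rim',proj(w,org+T@[.07,.07,.042]),proj(w,org+T@[.1,.04,.042]))
for p in[(267,120),(248,140),(247,165),(249,189)]:
    q=inT(*p,.014); print(q.round(3),np.linalg.norm(q[:2]-[.082,.052]))
E
```

```text
corner proj (np.float64(250.52414296295677), np.float64(116.2134378464267)) rim far right (np.float64(424.56889879857295), np.float64(86.09937779547623)) cut rim (np.float64(212.67419616859738), np.float64(133.886479889538)) (np.float64(254.59642111736292), np.float64(86.25836673541399))
[0.079 0.038 0.014] 0.01475323806260966
[0.064 0.053 0.014] 0.017744766653971518
[0.045 0.055 0.014] 0.03711410822621927
[0.026 0.055 0.014] 0.05640533260120622
```

The farthest disc is 56 mm away, inside the 75 mm limit, and the rim projections match the picture. Handing in.

```bash
python3 -c "
from bench import arm
print(abs(arm.observe()['joint_vel']).max()); print(arm.close_job())"
```

```text
0.0017140187097492996
the job is handed in; nothing more can be done
None
```

I handed the job in at about 18 s, with the white tote held in the air by its bar at 18 N and tilted about 27° down towards its cut-off corner, with all four weights resting there, the farthest about 56 mm from the corner point; the judge's verdict was not shown.

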